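# Find the sound circuit breaker in a sign's supply box and switch its circuit on

## Robot

A 6-joint arm with a two-finger parallel gripper is mounted at the origin on the work surface. World frame = base frame: x ahead of the robot, y to its left, z up, the work surface at z = 0. Lengths are in m, angles in rad, forces in N, time in s.
With the tool pointing down it reaches from about 0.425 to 1.125 m from the base axis. Payload 14.9 kg.
Tool frame: the origin (TCP) lies at the very end of the fingers, on their centre line; the grasp point (between the pads) lies 19 mm behind it; x points along the fingers, y is the direction in which the jaws open and shut, and the axes are right-handed (so a half turn about x gives the same grasp; the last joint's range is limited). The gripper opens to 91 mm and grips with 3 to 60 N. Pads are 32 mm wide; open, the fingers measure 118 mm over their backs; the gripper's body (76 mm by 178 mm) begins 60 mm behind the grasp point.
Start: joints at [-1.375, 0.379, 1.734, -0, 1.028, -0.033], TCP at [0.159, -0.682, 0.214] pointing down, gripper open.
Joint ranges: [-2.77, 2.77], [-0.74, 2.19], [0, 2.66], [-1.06, 4.2], [0.31, 2.87], [-3.08, 3.08]. Speed limits (rad/s): [1.89, 1.89, 2.39, 3.14, 3.14, 3.14].

## Interface

Orientations are given as [roll, pitch, yaw] about the fixed x, y, z axes, in that order (R = Rz(yaw) Ry(pitch) Rx(roll)).
In Python, from workcell import arm gives the robot as it stands.
- The arm moves only by the tool arm_command, never from a script. Its argument "increments" is one flat list of numbers, 4 for each row, row after row: the shift along the tool's x, y, z in m, then the turn about the tool's x in degrees. A call has 1 to 12 rows; each row is the pose to reach, as a shift and turn from the pose commanded when the call began, along the tool's axes at that moment; what a row does not reach only later rows make up. A row lasts 1/12 s, in which the tool goes at most 41.7 mm and 7.16 degrees, less where a joint would pass 70% of its speed; a pose out of reach is approached as far as the arm can. A call with a gripper value outside its range is refused whole. "hand" is the finger opening in m, from 0 to 0.0912, set as the call begins (left out, the last holds). The fingers move at their own pace and stop on an object; "newtons" is the grip in N (left out, the last holds). Time passes only in rows, so rows that repeat a pose let the fingers close. It gives the time, the measured TCP pose, the force and the opening at its end, in the units of the state.
- arm.get_obs(): the state, without advancing time (a new reading comes with each control period).
- arm.camera(name): name is "scene" or "top" or "wrist"; returns a dict with "pixels" (480x640x3 uint8, red, green, blue), "fx", "fy", "cx", "cy" (pixels), "pose" (4x4, takes a point from camera to world coordinates). Camera axes: x right, y down, z forward; pixel columns grow to the right and rows downward; lengths in m; the calibration is good to about 2 mm. A picture is of the moment at which its call begins. There is no depth.
- arm.finish_job(): hands the job in, once; it reports no verdict.
The state is a dict: "time": time; "joint_positions": joint angles; "qd": joint speeds; "joint_torque": joint torques, N m; "eef_pos": TCP position; "tcp_rot": TCP orientation; "wrist_force": force on the tool from outside, world axes, zero at the start; "moment": the same for the moment, N m; "finger_gap": opening from 0.0 (shut) to 1.0 (fully open).
Only numpy, scipy, OpenCV 4.12 (cv2) and the standard library are available. Lean on these libraries where they do the work, as an engineer would, in place of code of your own. Each camera call takes 0.05 s, during which the arm holds its last target. There are 200 camera calls.

## Task

The three push-to-reset breakers in the sign's supply box have popped out and only one of them is still sound: press them in with a light hand until you find the one that stiffens and then snaps home. A button that goes in soft all the way is worn out even if it stays down; never bear down hard on any button or toggle. Then switch on the toggle on the same plate as the button that snapped, leave the other two toggles off, and do not disturb the tape roll, the screwdriver or the curved sign piece.

Things in the scene. Friction and masses are not known exactly. Their poses are not given: they have to be found in the camera images.
- supply_box: Fixed grey open enclosure lying on its back, 160 (x) by 200 (y) by 55 mm high; origin at the centre of its underside, x away from the robot at yaw 0, y left. Three alike circuit modules sit in it 60 mm apart along y, each a level aluminium face plate 146 by 58 mm on spacers and a gasket of its own height: its face lies anywhere 57 to 67 mm above the box's underside (points: as for 62).
- left_button (a point): Top centre of the popped-out black reset button of the left (+y) module, on the half nearer the robot; its real height is up to 5 mm more or less. Each button is 16 mm across, stands 16 mm above its face plate in a steel nut 25 mm across and 4 mm high, and goes straight down; a worn one meets a firm stop after 4.5 mm. More than 20 N on a button or toggle breaks it.
- middle_button (a point): The same for the middle module.
- right_button (a point): The same for the right (-y) module.
- left_switch (a point): Foot of the left module's steel toggle, on the face plate (height +-5 mm, as the button's), 74 mm beyond the button along box x. A bat 27 mm long, up to 8.4 mm thick, pivoting in a nut 15 mm across, 4 mm high. Off: leans 0.3 rad to box -x; on: 0.3 rad to box +x. Over-centre: about 1.5 N at the tip carries it to upright, then it snaps across by itself.
- middle_switch (a point): The same for the middle module.
- right_switch (a point): The same for the right module.
- reset_sound (a joint): Stem of the sound button: 0 until it snaps, 0.0027 m snapped home. Pressed, the cap takes 1 N at first, stiffens evenly to 5 to 5.5 N at 3 mm; then the stem snaps in and the force falls to 1 or 2 N. Let go, the cap then stays 2.7 mm lower than before; let go before the snap, it comes right out. Pushed on, it stops hard at 5.8 mm. Its place changes from start to start.
- switch_sound (a joint): Toggle of the module with the sound button, 0 off, 0.6 rad on.
- switch_weak (a joint): Toggle of the module whose worn button has only a weak spring: it takes 1 to 2.5 N down to the stop, has no snap and comes out again. 0 off, 0.6 rad on.
- switch_gummed (a joint): Toggle of the module whose worn button is gummed: it takes 1 to 2.5 N down to the stop, has no snap and stays down, its cap easing back up to 1 mm. 0 off, 0.6 rad on.
- tape_roll: Loose roll of tape lying flat near the left side of the box, 100 mm across, 24 mm high; origin at the centre of its underside.
- screwdriver: Loose screwdriver lying near the right side of the box, 190 mm long; origin under its middle, x towards the tip.
- sign_arc: Loose curved sign piece, aluminium with a white face, an arc of 65 mm radius, 45 mm wide and 34 mm high, beyond the left far corner of the box; origin at the centre of the arc, on the underside.

How it is judged:
On the way, in this order (a step that is already met when the one before it is completed fails the run):
1. the sound button has snapped home (value of joint reset_sound above 0.0022 m), for 0.2 s.
2. the toggle of the same module is on (value of joint switch_sound above 0.5 rad), for 0.2 s.
At the end, for the whole second after the job is handed in: The sound button is snapped home and stays in (stem over 2.2 mm in), its toggle is on (over 0.5 rad), the two other toggles are off (under 0.1 rad) (value of joint reset_sound above 0.0022 m and value of joint switch_sound above 0.5 rad and value of joint each of switch_weak, switch_gummed below 0.1 rad); the robot touches nothing.
It fails at once if more than 20 N with the fingers on anything (contact force between the fingers and anything else above 20 N).
It fails at once if the toggle of a worn circuit is thrown (value of joint any of switch_weak, switch_gummed above 0.3 rad).
It fails at once if a bystander is pushed more than 15 mm (distance of any of tape_roll, screwdriver, sign_arc from where it was at the start of the episode above 0.015 m).
It also fails if it takes over 69 s, if anything falls off the work surface, if the arm or the gripper's body presses on something with over 40 N, if the wrist force passes 120 N, or if a joint passes its speed limit or range.

## Working session

There is one attempt and no reset: what is moved stays moved. The work goes in short steps, Python scripts to look and compute and a tool call to move; the robot and the scene stay as the last step left them, time stands still between calls to the robot, and variables do not carry over. Pictures are saved under pics/ and viewed, about 8 in all and at most 12, crops included, and the job is handed in when it is done.

Besides the shell and the picture viewer there is one more tool, called after ">>>" by a JSON object that holds its "op" and its "data". arm_command: Moves the arm, as the interface text tells. Its arguments: {"type":"object","properties":{"increments":{"type":"array","items":{"type":"number"}},"hand":{"type":"number"},"newtons":{"type":"number"}},"required":["increments"]}

```bash
mkdir -p pics; ls
python3 - <<'E'
from workcell import arm
import cv2,numpy as np
o=arm.get_obs(); print({k:np.round(v,4).tolist() for k,v in o.items()})
for n in ("top","scene"):
    c=arm.camera(n); cv2.imwrite(f"pics/{n}0.png",c["pixels"][:,:,::-1]); print(n,c["fx"],c["fy"],c["cx"],c["cy"],np.round(c["pose"],4).tolist())
E
```

```text
pics
{'time': 0.0, 'joint_positions': [-1.3753, 0.3794, 1.7348, 0.0, 1.0285, -0.0333], 'qd': [0.0003, -0.0008, -0.0001, -0.0006, -0.0003, 0.0014], 'joint_torque': [0.0035, -76.3721, -43.4366, 0.0651, 0.0425, -0.0001], 'eef_pos': [0.1587, -0.6814, 0.2133], 'tcp_rot': [-1.6051, 1.5697, 1.7653], 'wrist_force': [-0.0805, -0.3913, -0.1534], 'moment': [-0.0409, 0.0044, 0.0056], 'finger_gap': 1.0013}
top 474.469342534603 474.469342534603 321.68145975675316 238.79581650100894 [[0.0247, -0.999, 0.0366, 0.5842], [-0.9993, -0.0257, -0.0289, 0.067], [0.0298, -0.0358, -0.9989, 0.9717], [0.0, 0.0, 0.0, 1.0]]
scene 514.0151311613243 514.0151311613243 319.60016359493784 239.97668916459574 [[-0.7876, 0.4667, -0.4023, 0.9466], [0.6162, 0.5966, -0.5142, 0.4907], [0.0, -0.6528, -0.7575, 0.7019], [0.0, 0.0, 0.0, 1.0]]
```

View pics/top0.png

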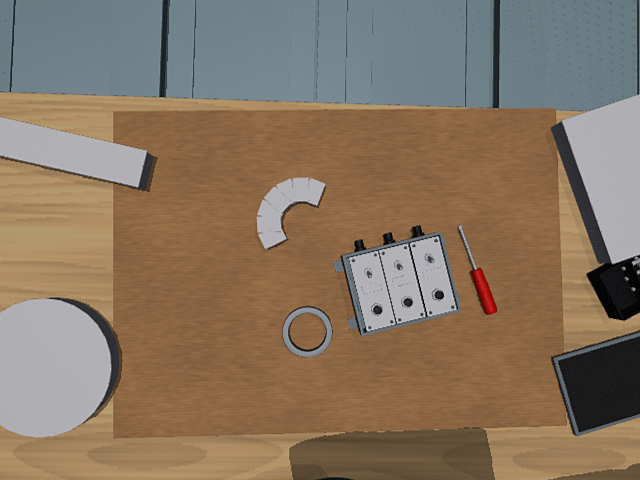

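View pics/scene0.png

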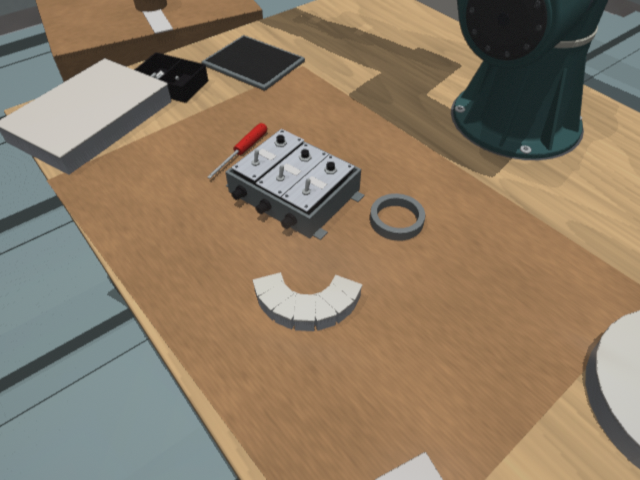

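Top view: the box has buttons near (377,310), (407,302) and (438,295), with toggles beyond them near (369,273), (399,266) and (430,258). In the scene view the same buttons are near (330,167), (305,154) and (281,140). Next I'll triangulate them.

```bash
cat > h.py <<'E'
import numpy as np,cv2
from workcell import arm
def ray(c,p):
    d=c["pose"][:3,:3]@np.array([(p[0]-c["cx"])/c["fx"],(p[1]-c["cy"])/c["fy"],1.]); return c["pose"][:3,3],d/np.linalg.norm(d)
def plane(c,p,z):
    o,d=ray(c,p); return o+d*(z-o[2])/d[2]
def tri(c1,p1,c2,p2):
    o1,d1=ray(c1,p1);o2,d2=ray(c2,p2)
    t=np.linalg.lstsq(np.c_[d1,-d2],o2-o1,rcond=None)[0]
    a,b=o1+t[0]*d1,o2+t[1]*d2; return (a+b)/2,np.linalg.norm(a-b)
def proj(c,P):
    q=c["pose"][:3,:3].T@(np.asarray(P)-c["pose"][:3,3]); return np.array([c["fx"]*q[0]/q[2]+c["cx"],c["fy"]*q[1]/q[2]+c["cy"]])
def dark(c,p,r=9,th=60):
    g=c["pixels"].max(2).astype(np.uint8); x,y=map(int,p)
    m=(g[y-r:y+r+1,x-r:x+r+1]<th).astype(np.uint8)
    n,_,s,ce=cv2.connectedComponentsWithStats(m,connectivity=8)
    i=1+np.argmax(s[1:,4]); return ce[i]+[x-r,y-r],s[i].tolist()
def shot(n,name=None,crop=None,k=1):
    c=arm.camera(n); im=c["pixels"][:,:,::-1]
    if crop: x0,y0,x1,y1=crop; im=im[y0:y1,x0:x1]
    if name: cv2.imwrite(f"pics/{name}.png",cv2.resize(im,None,fx=k,fy=k,interpolation=cv2.INTER_CUBIC))
    return c
E
python3 - <<'E'
from h import *
t=shot("top");s=shot("scene")
T=[(377,310),(407,302),(438,295)];S=[(330,167),(305,154),(281,140)]
B=[]
for a,b in zip(T,S):
    pa,sa=dark(t,a);pb,sb=dark(s,b);P,e=tri(t,pa,s,pb)
    print(pa.round(1),sa,pb.round(1),sb,"tri",P.round(4),round(e,4),"plane",plane(t,pa,.076)[:2].round(4)); B.append(plane(t,pa,.076)[:2])
B=np.array(B);d=B[0]-B[2];print("spacing",np.linalg.norm(d),"yaw",np.arctan2(-d[0],d[1]))
# box rim corners: screens at silver feet etc.
for p in [(369,273),(399,266),(430,258)]: print(plane(t,p,.07)[:2].round(4))
cv2.imwrite("pics/z.png",np.hstack([cv2.resize(t["pixels"][225:345,330:470,::-1],None,fx=2.8,fy=2.8),cv2.resize(s["pixels"][120:240,220:365,::-1],None,fx=2.8,fy=2.8)]))
E
```

```text
[377.3 309.7] [6, 5, 8, 8, 50] [330.2 166.2] [6, 5, 8, 8, 50] tri [ 0.4851 -0.0679  0.0706] 0.0005 plane [ 0.4859 -0.0672]
[407.6 302. ] [6, 6, 8, 7, 49] [304.7 153.5] [6, 5, 7, 8, 47] tri [ 0.501  -0.1251  0.0713] 0.0006 plane [ 0.5017 -0.1243]
[438.9 294.8] [6, 5, 9, 8, 57] [280. 139.] [5, 5, 7, 7, 45] tri [ 0.5166 -0.1835  0.0771] 0.0003 plane [ 0.5166 -0.1838]
spacing 0.12058962356817714 yaw 0.2574067238369583
[ 0.5544 -0.0508]
[ 0.5691 -0.1079]
[ 0.5858 -0.1672]
```

View pics/z.png

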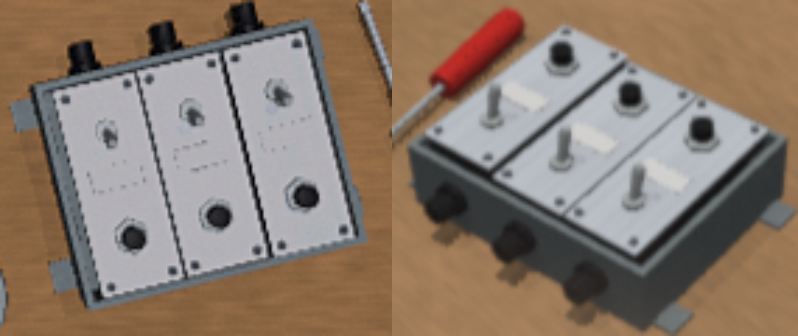

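The three buttons and toggles are clear, and the spacing is 120.6 mm as expected. I get a box yaw of about 0.257, and the button tops triangulate to heights of about 71–77 mm, though the blob centres lie a little below the tops. Next I'll work out the approach in tool axes.

```bash
cat >> h.py <<'E'
from scipy.spatial.transform import Rotation as Ro
def go(target,yawbox=None):
    o=arm.get_obs(); R=Ro.from_euler('xyz',o["tcp_rot"]).as_matrix()
    d=R.T@(np.array(target)-o["eef_pos"]); print("pos",np.round(o["eef_pos"],4),"d_tool mm",(d*1000).round(1))
    y=R[:,1]; print("tool y yaw deg",np.degrees(np.arctan2(y[1],y[0])).round(2),"z yaw",np.degrees(np.arctan2(R[1,2],R[0,2])).round(2),"F",np.round(o["wrist_force"],2),"t",o["time"])
E
python3 - <<'E'
from h import *
print(Ro.from_euler('xyz',arm.get_obs()["tcp_rot"]).as_matrix().round(3))
go([.5013,-.1247,.13])
E
```

```text
[[-0.     0.227 -0.974]
 [ 0.001 -0.974 -0.227]
 [-1.    -0.001 -0.   ]]
pos [ 0.1587 -0.6815  0.2136] d_tool mm [  83.9 -464.6 -460. ]
tool y yaw deg -76.89 z yaw -166.89 F [ 0.17 -0.04 -0.11] t 0.2
```

>>> {"op": "arm_command", "data": {"increments": [0,-38,-38,0,0,-0.027,-0.027,-1.6,0,-0.054,-0.054,-1.6,0,-0.081,-0.08,-1.6,0,-0.108,-0.107,-1.6,0,-0.135,-0.134,-1.6,0,-0.162,-0.161,-1.6,0,-0.189,-0.188,-1.6,0,-0.216,-0.214,-1.6,0,-0.243,-0.241,-1.6,0,-0.27,-0.268,-1.6,0,-0.297,-0.295,-1.6], "hand": 0}}

```text
time: 1.2
eef_pos: [0.3792, -0.3239, 0.214]
tcp_rot: [2.289, 1.571, -0.596]
wrist_force: [-0.5, -0.1, 0.9]
finger_gap: 0.157
```

My first row had a typo: I wrote -38 where I meant mm-sized metres. The per-row limit clamped it, and the pose is as intended. Continuing.

```bash
python3 -c "
from h import *
go([.5013,-.1247,.1])"
```

```text
pos [ 0.3792 -0.3239  0.214 ] d_tool mm [ 114.  -161.7 -168.6]
tool y yaw deg -75.31 z yaw -165.31 F [-0.53 -0.08  0.87] t 1.2
```

>>> {"op": "arm_command", "data": {"increments": [0,-0.027,-0.028,0,0,-0.054,-0.056,0,0,-0.081,-0.084,0,0,-0.108,-0.112,0,0,-0.135,-0.14,0,0.03,-0.155,-0.162,0,0.06,-0.162,-0.168,0,0.09,-0.162,-0.168,0,0.114,-0.162,-0.168,0,0.114,-0.162,-0.168,0,0.114,-0.162,-0.168,0,0.114,-0.162,-0.168,0]}}

```text
time: 2.2
eef_pos: [0.5008, -0.1266, 0.1012]
tcp_rot: [2.609, 1.57, -0.276]
wrist_force: [0.3, 0.1, 0.8]
finger_gap: 0.001
```

```bash
python3 -c "
from h import *
shot('scene','s1',(210,60,370,220),3.5)
c=shot('wrist','w1')
go([.5013,-.1247,.085])"
```

```text
pos [ 0.5011 -0.1268  0.1017] d_tool mm [16.7 -2.  -0.7]
tool y yaw deg -75.31 z yaw -165.31 F [ 0.05 -0.55  1.18] t 2.3
```

View pics/w1.png

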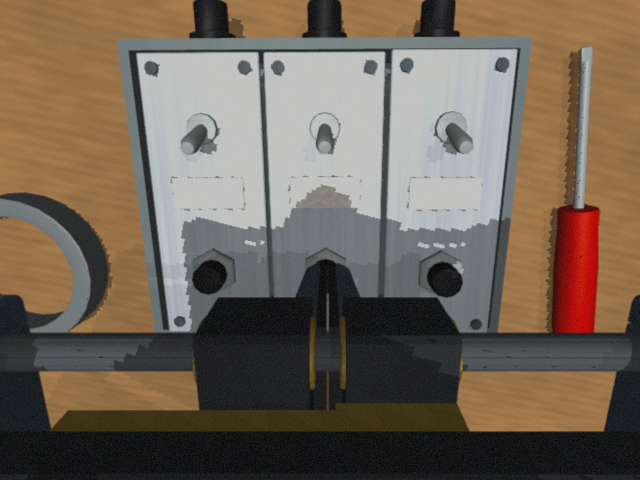

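The wrist view shows the shut fingertips over the middle button (tip at column 327, nut at 325). The box is aligned with the tool, and the left and right buttons show at (212,275) and (443,277). Now I'll go down onto the middle button.

>>> {"op": "arm_command", "data": {"increments": [0.01,-0.001,0,0,0.018,-0.0015,0,0,0.018,-0.0015,0,0,0.018,-0.0015,0,0,0.018,-0.0015,0,0]}}

```text
time: 2.72
eef_pos: [0.4996, -0.1248, 0.0818]
tcp_rot: [-0.512, 1.57, 2.887]
wrist_force: [-0.1, -0.0, -0.7]
finger_gap: 0.003
```

>>> {"op": "arm_command", "data": {"increments": [0.001,0,0,0,0.002,0,0,0,0.002,0,0,0,0.002,0,0,0]}}

```text
time: 3.05
eef_pos: [0.4997, -0.1248, 0.08]
tcp_rot: [2.597, 1.571, -0.288]
wrist_force: [0.9, 1.0, -0.0]
finger_gap: 0.006
```

>>> {"op": "arm_command", "data": {"increments": [0.001,0,0,0,0.002,0,0,0,0.002,0,0,0,0.002,0,0,0]}}

```text
time: 3.38
eef_pos: [0.4997, -0.1248, 0.0779]
tcp_rot: [-0.49, 1.571, 2.908]
wrist_force: [0.1, -0.1, 0.3]
finger_gap: -0.0
```

>>> {"op": "arm_command", "data": {"increments": [0.001,0,0,0,0.001,0,0,0,0.001,0,0,0]}}

```text
time: 3.63
eef_pos: [0.4997, -0.1248, 0.077]
tcp_rot: [-1.935, 1.571, 1.463]
wrist_force: [-1.5, 0.2, 1.5]
finger_gap: 0.006
```

>>> {"op": "arm_command", "data": {"increments": [0.001,0,0,0,0.001,0,0,0,0.001,0,0,0]}}

```text
time: 3.88
eef_pos: [0.4997, -0.1248, 0.076]
tcp_rot: [2.449, 1.571, -0.436]
wrist_force: [-1.0, -0.8, 3.5]
finger_gap: 0.006
```

>>> {"op": "arm_command", "data": {"increments": [0.001,0,0,0,0.001,0,0,0,0.001,0,0,0]}}

```text
time: 4.13
eef_pos: [0.4997, -0.1248, 0.075]
tcp_rot: [2.708, 1.571, -0.177]
wrist_force: [-1.4, 0.5, 4.4]
finger_gap: 0.007
```

>>> {"op": "arm_command", "data": {"increments": [0.0005,0,0,0,0.0005,0,0,0,0.0005,0,0,0]}}

```text
time: 4.38
eef_pos: [0.4997, -0.1248, 0.0743]
tcp_rot: [2.722, 1.571, -0.163]
wrist_force: [-0.0, -0.8, 1.6]
finger_gap: 0.004
```

>>> {"op": "arm_command", "data": {"increments": [0.0005,0,0,0,0.0005,0,0,0,0.0005,0,0,0]}}

```text
time: 4.63
eef_pos: [0.4997, -0.1248, 0.0739]
tcp_rot: [-3.061, 1.571, 0.338]
wrist_force: [0.2, -0.6, 2.4]
finger_gap: 0.007
```

```bash
cat >> h.py <<'E'
def avgF(n=10):
    F=[]
    for i in range(n): arm.camera("wrist"); F.append(arm.get_obs()["wrist_force"])
    F=np.array(F); print("F mean",F.mean(0).round(2),"std",F.std(0).round(2),"z",arm.get_obs()["eef_pos"].round(4) if hasattr(arm.get_obs()["eef_pos"],'round') else arm.get_obs()["eef_pos"])
E
python3 -c "
from h import *
avgF()"
```

```text
F mean [-0.27 -0.49  2.06] std [0.53 0.58 0.57] z [ 0.4997 -0.1248  0.0739]
```

>>> {"op": "arm_command", "data": {"increments": [-0.01,0,0,0,-0.012,0,0,0,-0.012,0,0,0,-0.012,0,0,0]}}

```text
time: 5.47
eef_pos: [0.4998, -0.1249, 0.0863]
tcp_rot: [2.595, 1.57, -0.289]
wrist_force: [-0.2, 0.3, -1.2]
finger_gap: 0.008
```

```bash
python3 -c "
from h import *
avgF()
c=shot('scene')
for p in [(330,167),(305,154),(281,140)]:
    try: print(dark(c,p))
    except Exception as e: print(e)
go([.485,-.0679,.092]); go([.5166,-.1835,.092])"
```

```text
F mean [-0.02 -0.01 -0.04] std [0.45 0.54 0.45] z [ 0.4996 -0.1248  0.0859]
(array([330.390625, 165.875   ]), [6, 4, 8, 9, 64])
(array([303.31782946, 150.25581395]), [0, 0, 16, 14, 129])
(array([280.30909091, 139.05454545]), [5, 4, 8, 9, 55])
pos [ 0.4996 -0.1248  0.0859] d_tool mm [ -6.1 -58.8  -0.3]
tool y yaw deg -75.29 z yaw -165.29 F [-1.06  0.3  -0.1 ] t 6.0167
pos [ 0.4996 -0.1248  0.0859] d_tool mm [-6.1 61.1 -1.5]
tool y yaw deg -75.29 z yaw -165.29 F [-1.06  0.3  -0.1 ] t 6.0167
```

The middle button gave 1.5, 3.5, then 4.4 N, and fell to about 2 N at 3 mm depth. Noise is 0.5 N and the unloaded mean is zero, so this is the sound button's signature. The face plate is then at about 0.0615 (cap top at 0.0775). Next is the middle toggle: I'll stage between button and toggle, at a height of about 14 mm over the plate.

```bash
python3 -c "
from h import *
go([.5339,-.1160,.0755])
go([.5726,-.1059,.0755])"
```

```text
pos [ 0.4996 -0.1248  0.0859] d_tool mm [ 10.4   0.2 -35.4]
tool y yaw deg -75.29 z yaw -165.29 F [-1.06  0.3  -0.1 ] t 6.0167
pos [ 0.4996 -0.1248  0.0859] d_tool mm [ 10.4   0.2 -75.4]
tool y yaw deg -75.29 z yaw -165.29 F [-1.06  0.3  -0.1 ] t 6.0167
```

>>> {"op": "arm_command", "data": {"increments": [0,0,-0.012,0,0,0,-0.024,0,0,0,-0.035,0,0,0,-0.035,0,0.005,0,-0.035,0,0.01,0,-0.035,0,0.01,0,-0.035,0,0.01,0,-0.035,0]}}

```text
time: 6.68
eef_pos: [0.5328, -0.1158, 0.0753]
tcp_rot: [-0.506, 1.569, 2.892]
wrist_force: [-0.3, 0.2, -0.0]
finger_gap: 0.007
```

```bash
python3 -c "
from h import *
avgF(6)
c=shot('wrist');s=shot('scene')
im=np.hstack([cv2.resize(c['pixels'][80:340,130:520,::-1],(390,260)),cv2.resize(s['pixels'][80:240,220:400,::-1],(293,260))]); cv2.imwrite('pics/p2.png',im)
go([.5726,-.1059,.0755])"
```

```text
F mean [ 0.08  0.2  -0.08] std [0.26 0.32 0.39] z [ 0.5336 -0.116   0.0761]
pos [ 0.5336 -0.116   0.0761] d_tool mm [  0.6   0.2 -40.3]
tool y yaw deg -75.29 z yaw -165.29 F [ 0.45 -0.11 -0.81] t 7.0833
```

View pics/p2.png

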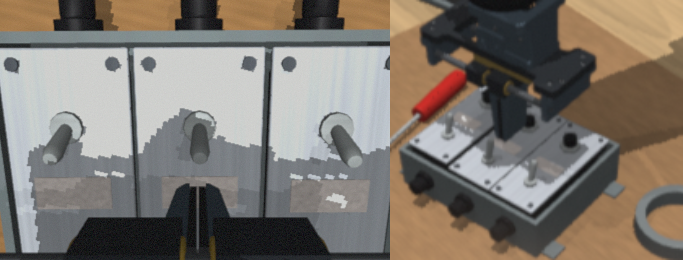

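The fingertips are lined up with the middle toggle, both at column 198 of the left panel, and the plate is clear ahead. Now I'll push gently in box +x (tool -z).

>>> {"op": "arm_command", "data": {"increments": [0,0,-0.005,0,0,0,-0.01,0,0,0,-0.01,0,0,0,-0.01,0]}}

```text
time: 7.42
eef_pos: [0.5436, -0.1133, 0.076]
tcp_rot: [2.678, 1.571, -0.206]
wrist_force: [-0.3, -0.3, -0.4]
finger_gap: 0.001
```

>>> {"op": "arm_command", "data": {"increments": [0,0,-0.002,0,0,0,-0.004,0,0,0,-0.004,0,0,0,-0.004,0]}}

```text
time: 7.75
eef_pos: [0.5469, -0.1123, 0.0758]
tcp_rot: [-0.374, 1.57, 3.025]
wrist_force: [-1.9, -1.5, 0.1]
finger_gap: 0.003
```

>>> {"op": "arm_command", "data": {"increments": [0,0,-0.002,0,0,0,-0.003,0,0,0,-0.003,0,0,0,-0.003,0]}}

```text
time: 8.08
eef_pos: [0.5501, -0.1116, 0.076]
tcp_rot: [2.686, 1.571, -0.199]
wrist_force: [-0.9, -1.6, 1.2]
finger_gap: 0.004
```

>>> {"op": "arm_command", "data": {"increments": [0,0,-0.001,0,0,0,-0.002,0,0,0,-0.002,0,0,0,-0.002,0]}}

```text
time: 8.42
eef_pos: [0.5521, -0.1111, 0.076]
tcp_rot: [2.761, 1.571, -0.124]
wrist_force: [-0.1, -0.2, 0.3]
finger_gap: 0.006
```

```bash
python3 -c "
from h import *
avgF(5)
c=shot('wrist');s=shot('scene')
im=np.hstack([cv2.resize(c['pixels'][80:340,130:520,::-1],(390,260)),cv2.resize(s['pixels'][80:240,220:400,::-1],(293,260))]); cv2.imwrite('pics/p3.png',im)
go([.5726,-.1059,.0755])"
```

```text
F mean [ 0.09 -0.9   0.44] std [0.57 0.24 0.57] z [ 0.5519 -0.1111  0.0759]
pos [ 0.5519 -0.1111  0.0759] d_tool mm [  0.4   0.2 -21.3]
tool y yaw deg -75.3 z yaw -165.3 F [-1.01 -1.6   0.22] t 8.7667
```

View pics/p3.png

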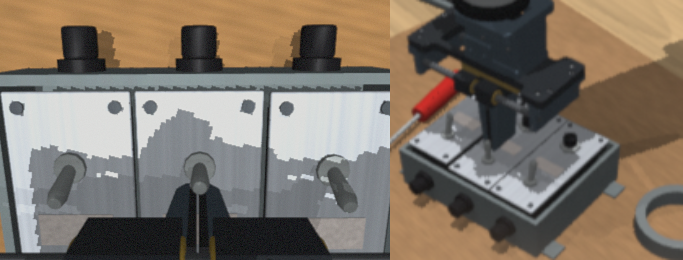

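The middle toggle is now near upright, shorter in view at (198,170) than its neighbours, and in contact with the finger. A few mm more will carry it over.

>>> {"op": "arm_command", "data": {"increments": [0,0,-0.001,0,0,0,-0.002,0,0,0,-0.002,0,0,0,-0.002,0]}}

```text
time: 9.1
eef_pos: [0.5539, -0.1105, 0.0759]
tcp_rot: [-1.558, 1.571, 1.841]
wrist_force: [0.5, 0.4, 0.4]
finger_gap: 0.005
```

>>> {"op": "arm_command", "data": {"increments": [0,0,-0.001,0,0,0,-0.002,0,0,0,-0.002,0,0,0,-0.002,0]}}

```text
time: 9.43
eef_pos: [0.5559, -0.1101, 0.0759]
tcp_rot: [-2.621, 1.571, 0.777]
wrist_force: [-0.3, 0.0, -0.3]
finger_gap: 0.001
```

```bash
python3 -c "
from h import *
avgF(5)
c=shot('wrist');s=shot('scene')
im=np.hstack([cv2.resize(c['pixels'][80:340,130:520,::-1],(390,260)),cv2.resize(s['pixels'][80:240,220:400,::-1],(293,260))]); cv2.imwrite('pics/p4.png',im)
go([.5726,-.1059,.0755])"
```

```text
F mean [-0.12 -0.31  0.45] std [0.38 0.76 0.35] z [ 0.5558 -0.1101  0.0759]
pos [ 0.5558 -0.1101  0.0759] d_tool mm [  0.4   0.3 -17.3]
tool y yaw deg -75.29 z yaw -165.29 F [-0.38  0.23 -0.26] t 9.7833
```

View pics/p4.png

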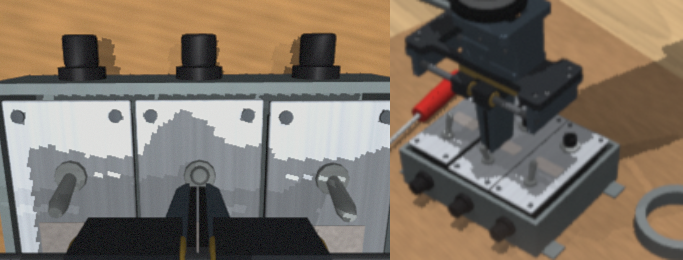

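The middle toggle now shows end-on, with its nut ringed around it at (199,173), and the force is zero, so it has snapped across. I'll back off and go up.

>>> {"op": "arm_command", "data": {"increments": [0,0,0.005,0,0,0,0.01,0,-0.015,0,0.01,0,-0.045,0,0.015,0,-0.08,0,0.03,0,-0.12,0,0.05,0,-0.15,0,0.07,0,-0.15,0.03,0.08,0,-0.15,0.06,0.08,0,-0.15,0.09,0.08,0,-0.15,0.12,0.08,0,-0.15,0.12,0.08,0]}}

```text
time: 10.78
eef_pos: [0.5095, -0.2503, 0.2263]
tcp_rot: [2.126, 1.569, -0.761]
wrist_force: [0.0, 0.8, -0.4]
finger_gap: 0.006
```

```bash
python3 -c "
from h import *
t=shot('top');s=shot('scene')
a=[(330,167),(305,154),(281,140)]
for p in a: print(dark(s,p))
avgF(4)
cv2.imwrite('pics/p5.png',np.hstack([cv2.resize(t['pixels'][160:350,240:510,::-1],(398,280)),cv2.resize(s['pixels'][110:240,210:395,::-1],(398,280),interpolation=cv2.INTER_CUBIC)]))"
```

```text
(array([330.125     , 166.08333333]), [6, 5, 7, 8, 48])
(array([304.85365854, 154.2195122 ]), [6, 6, 7, 7, 41])
(array([280.07843137, 138.66666667]), [5, 4, 8, 8, 51])
F mean [ 0.13  0.27 -0.06] std [0.52 0.56 0.28] z [ 0.5085 -0.2455  0.2258]
```

View pics/p5.png

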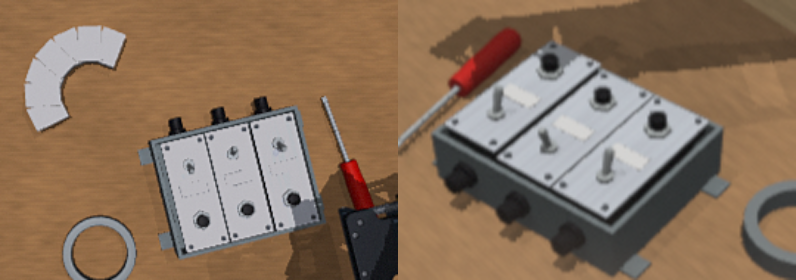

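The scene panel shows the middle toggle flipped towards the far side (547,140), while the other two still lean off. The middle cap sits lower: its blob centre moved 0.7 px down and its area shrank from 47 to 41. The bystanders have not moved and the arm is clear, so I'm handing in.

```bash
python3 -c "
from workcell import arm
print(arm.finish_job())"
```

```text
the job is handed in; nothing more can be done
None
```

I found the sound breaker on the first press, in the middle module, switched on its toggle, and handed the job in after about 11 s of robot time. No verdict is reported.

- **Button:** the middle button stiffened to 1.5, 3.5, then 4.4 N and dropped to about 2 N near 3 mm depth. Noise was about 0.5 N. After I let go, its cap looked lower in the image by about 0.7 px, which fits staying in.
- **Not checked:** I did not press the left or right buttons. That the middle one is sound rests on this force curve and the cap staying lower, not on comparing all three.
- **Toggle:** I pushed the middle toggle gently across. The highest reading was about 2.5 N and it fell to zero afterwards. The last images show it leaning to the on side and the other two still off.
- **Surroundings:** the tape roll, screwdriver and sign piece look unmoved in the last images; I did not measure them. The arm ended about 0.15 m above the box, touching nothing.
- **Slip:** the first row of my first move had a units mistake (-38 in place of about -0.038 m). The per-row limit clamped it and the arm followed the intended path.

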